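# Put the salvaged capacitors back into stock

## Task

Pick the four loose capacitors out of the salvaged parts on the cutting mat and put each one away in the stacking bin that already holds capacitors of its own colour and size: stand it upright, terminals up, on the empty floor in front of the stock, setting it down rather than dropping it. Leave the copper-wound choke and the heat sink where they are.

Things in the scene. Friction and masses are not known exactly. Their poses are not given: they have to be found in the camera images.
- cap_black: loose snap-in electrolytic capacitor, an upright cylinder 35 mm in diameter and 50 mm high, black sleeve with a pale grey stripe; it stands on the flat end of its can with the tan sealing disc and two thin 6 mm terminals upwards. Origin: centre of its underside, z up along its axis. It starts on the green mat, whose top is 2 mm above the work surface (z = 0.002).
- bin_black: fixed grey bin, two black capacitors (35 x 50 mm, fixed) along its back wall. Outside 150 (x) x 105 (y) x 60 mm high, 3 mm walls and floor; back wall at +x, low front (26 mm lip, blank label) at -x, facing the robot within 0.2 rad; the sides drop from 60 to 26 mm at the front. Origin: centre of underside, on the mat; floor at z = 3 mm, empty from x = -72 to +35, y = -49 to +49 mm.
- cap_blue: loose snap-in electrolytic capacitor, an upright cylinder 30 mm in diameter and 45 mm high, blue sleeve with a white stripe; it stands on the flat end of its can with the tan sealing disc and two thin 6 mm terminals upwards. Origin: centre of its underside, z up along its axis. It starts on the green mat, whose top is 2 mm above the work surface (z = 0.002).
- bin_blue: fixed grey bin, three blue capacitors (30 x 45 mm, fixed) along its back wall. Outside 150 (x) x 105 (y) x 60 mm high, 3 mm walls and floor; back wall at +x, low front (26 mm lip, blank label) at -x, facing the robot within 0.2 rad; the sides drop from 60 to 26 mm at the front. Origin: centre of underside, on the mat; floor at z = 3 mm, empty from x = -72 to +40, y = -49 to +49 mm.
- cap_green: loose snap-in electrolytic capacitor, an upright cylinder 25 mm in diameter and 40 mm high, green sleeve with a cream stripe; it stands on the flat end of its can with the tan sealing disc and two thin 6 mm terminals upwards. Origin: centre of its underside, z up along its axis. It starts on the green mat, whose top is 2 mm above the work surface (z = 0.002).
- bin_green: fixed grey bin, three green capacitors (25 x 40 mm, fixed) along its back wall. Outside 150 (x) x 105 (y) x 60 mm high, 3 mm walls and floor; back wall at +x, low front (26 mm lip, blank label) at -x, facing the robot within 0.2 rad; the sides drop from 60 to 26 mm at the front. Origin: centre of underside, on the mat; floor at z = 3 mm, empty from x = -72 to +45, y = -49 to +49 mm.
- cap_gold: loose snap-in electrolytic capacitor, an upright cylinder 22 mm in diameter and 35 mm high, gold (strong yellow) sleeve with a dark stripe; it stands on the flat end of its can with the tan sealing disc and two thin 6 mm terminals upwards. Origin: centre of its underside, z up along its axis. It starts on the green mat, whose top is 2 mm above the work surface (z = 0.002).
- bin_gold: fixed grey bin, three gold capacitors (22 x 35 mm, fixed) along its back wall. Outside 150 (x) x 105 (y) x 60 mm high, 3 mm walls and floor; back wall at +x, low front (26 mm lip, blank label) at -x, facing the robot within 0.2 rad; the sides drop from 60 to 26 mm at the front. Origin: centre of underside, on the mat; floor at z = 3 mm, empty from x = -72 to +48, y = -49 to +49 mm.
- choke: loose toroidal choke lying flat, a dark ferrite ring wound with red-brown copper wire, 41 mm across and 18 mm high; not a capacitor, it stays where it lies. Origin: centre of its underside.
- heatsink: loose bare-aluminium finned heat sink, 36 x 26 mm and 30 mm high, fins up, 36 mm along its x; not a capacitor, it stays where it stands. Origin: centre of its underside.
Mind the look-alikes: they are no part of the job. Several things have the shape of the cap_gold; the one meant has the colours described above.

How it is judged:
By the outcome, as a careful person would: the job done as asked, in the order asked, and still so for the second after the job is handed in, with the robot touching nothing.
It also fails if it takes over 112 s, if anything falls off the work surface, if the arm or the gripper's body presses on something with over 40 N, if the wrist force passes 120 N, or if a joint passes its speed limit or range.

## Robot

A 6-joint arm with a two-finger parallel gripper is mounted at the origin on the work surface. World frame = base frame: x ahead of the robot, y to its left, z up, the work surface at z = 0. Lengths are in m, angles in degrees, forces in N, time in s.
With the tool pointing down it reaches from about 0.4 to 0.825 m from the base axis. Payload 7 kg.
Tool frame: the origin (TCP) lies at the very end of the fingers, on their centre line; the grasp point (between the pads) lies 19 mm behind it; z points along the fingers, y is the line along which they close (so a half turn about z gives the same grasp; the last joint's range is limited). The gripper opens to 88 mm and grips with 3 to 60 N. Pads are 19 mm wide; open, the fingers measure 130 mm over their backs; the gripper's body (78 mm by 193 mm) begins 47 mm behind the grasp point.
Start: joints at [87.668, 20.546, 0.682, 0, -70.136, -16.507], TCP at [0.218, 0.639, 0.227] pointing down, gripper open.
Joint ranges: [-176.03, 176.03], [-82.01, 121.73], [-58.28, 71.71], [-173.87, 95.51], [-174.79, -0.11], [-173.66, 173.66]. Speed limits (degrees/s): [136.94, 136.94, 172.46, 180, 180, 180].

## Interface

Orientations are given as [roll, pitch, yaw] about the fixed x, y, z axes, in that order (R = Rz(yaw) Ry(pitch) Rx(roll)).
In Python, from plant import ctrl, cams, workorder gives the robot as it stands.
- The arm moves only by the tool play_rows, never from a script. Its argument "motion" is a list of rows, each an object of numbers: "x", "y", "z": the shift along the tool's x, y, z normalised to -1 to 1, where 1 is 0.025 m; "rx", "ry", "rz": the turn, a rotation vector about the tool's x, y, z normalised to -1 to 1, where 1 is 4 degrees. A call has 1 to 20 rows; each row shifts and turns the commanded pose from where the row before left it, along the tool's axes as they then stand; what a row does not reach is not made up. A row lasts 1/8 s, in which the tool goes at most 62.5 mm and 10.7 degrees, less where a joint would pass 70% of its speed; a pose out of reach is approached as far as the arm can. A call with a number of a shift or a turn outside -1 to 1 is refused whole. A call with a gripper value outside its range is refused whole. "fingers" is the opening, from -1 (shut) to 1 (fully open), set as the call begins (left out, the last holds). The fingers move at their own pace and stop on an object; the grip force is fixed at half the most. Time passes only in rows, so rows that do not move let the fingers close. It gives the time, the measured TCP pose, the force, the opening and the grip force at its end, in the units of the state.
- ctrl.get_obs(): the state, without advancing time (a new reading comes with each control period).
- cams.snapshot(name): name is "side" or "top"; returns the picture (420x560x3 uint8, blue, green, red); there is no depth.
- cams.get_calibration(name): a dict with "vertical_fov" (degrees; the focal length in pixels is half the picture's height over the tangent of half this angle, whatever the lens; pixels are square), "cx", "cy" (the principal point, pixels), "position" and "rotation" of the camera in the world. Camera axes: x right, y up, looking along -z (the intrinsics and any distortion apply to the point x, -y, -z); pixel columns grow to the right and rows downward; lengths in m; the calibration is good to about 2 mm. A picture is of the moment at which its call begins. get_calibration takes no time and is no camera call.
- workorder.close_job(): hands the job in; it is judged then, once.
The state is a dict: "clock": time; "joint_pos": joint angles; "qvel": joint speeds; "tau": joint torques, N m; "tool_pos": TCP position; "orientation": TCP orientation; "force": force on the tool from outside, world axes, zero at the start; "moment": the same for the moment, N m; "opening": finger opening in m; "gripper_force": force on a finger pad.
Only numpy, scipy, OpenCV 4.12 (cv2) and the standard library are available. Lean on these libraries where they do the work, as an engineer would, in place of code of your own. Each camera call takes 0.05 s, during which the arm holds its last target. There are 200 camera calls.

## Working session

There is one attempt and no reset: what is moved stays moved. The work goes in short steps, Python scripts to look and compute and a tool call to move; the robot and the scene stay as the last step left them, time stands still between calls to the robot, and variables do not carry over. Pictures are saved under pics/ and viewed, at most 14 in all, crops included, and the job is handed in when it is done.

Besides the shell and the picture viewer there is one more tool, called after "Request:" by a JSON object that holds its "api" and its "payload". play_rows: Moves the arm, as the interface text tells. Its arguments: {"type":"object","properties":{"motion":{"type":"array"},"fingers":{"type":"number"}},"required":["motion"]}

```bash
mkdir -p pics; ls; python3 - <<'E'
from plant import ctrl,cams
import cv2
for n in("side","top"):
    cv2.imwrite(f"pics/{n}0.png",cams.snapshot(n)); print(cams.get_calibration(n))
print(ctrl.get_obs())
E
```

```text
pics
{'vertical_fov': 45.424419849243414, 'cx': 287.2829924330559, 'cy': 208.9262102696448, 'position': array([ 0.47395986, -0.78576737,  0.74597091]), 'rotation': array([49.05213578,  0.72772475, -2.81845933])}
{'vertical_fov': 55.74454164228816, 'cx': 276.4895087264027, 'cy': 210.05251947585083, 'position': array([ 0.41891552, -0.00474936,  1.06199132]), 'rotation': array([  6.41510988,   0.9237865 , -89.66186277])}
{'clock': 0.1, 'joint_pos': array([ 8.76702912e+01,  2.05870906e+01,  6.38160774e-01, -1.78814618e-02,
       -7.01352909e+01, -1.65075173e+01]), 'qvel': array([-0.05461789, -0.10661614,  0.16804585,  0.05990027,  0.01280191,
        0.09616172]), 'tau': array([-1.51593900e-03, -5.84161305e+01,  2.93755174e+01,  7.01574057e+00,
        1.02307118e-02, -5.73067268e-05]), 'tool_pos': array([0.2178208 , 0.63842089, 0.22571208]), 'orientation': array([ 1.79914474e+02, -7.81510916e-03, -1.88433088e+01]), 'force': array([-0.67536693,  0.47994941, -0.15790498]), 'moment': array([0.00126145, 0.01530282, 0.03553244]), 'gripper_force': 0.0, 'opening': 0.08789360763695256}
```

View pics/top0.png

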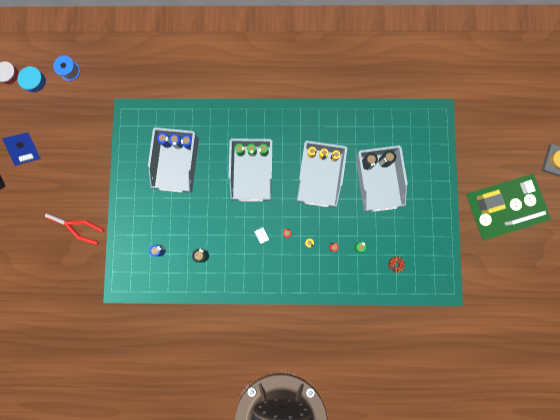

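View pics/side0.png

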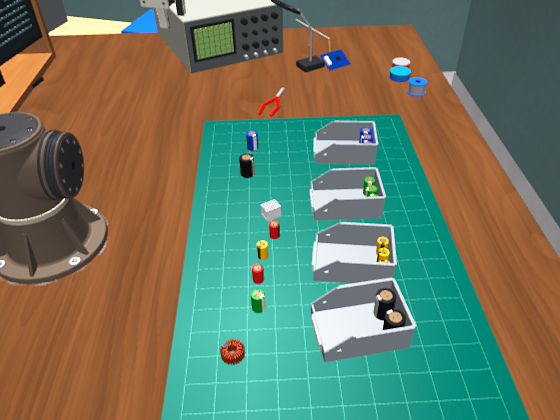

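The top view shows the loose caps at about blue (155,250), black (200,256), gold (309,243) and green (361,247). The bins at the top, left to right, are blue, green, gold and black. Red look-alikes, the heat sink (261,235) and the choke (397,264) stay put. Next I'll measure.

```bash
cat > h.py <<'E'
import numpy as np,cv2
from scipy.spatial.transform import Rotation as Ro
from plant import cams
def ray(n,u,v):
    c=cams.get_calibration(n); f=210/np.tan(np.radians(c['vertical_fov']/2))
    d=np.array([(u-c['cx'])/f,-(v-c['cy'])/f,-1.])
    return c['position'],Ro.from_euler('xyz',c['rotation'],degrees=True).apply(d)
def onz(n,u,v,z):
    p,d=ray(n,u,v); return (p+d*(z-p[2])/d[2])
def pix(n,P):
    c=cams.get_calibration(n); f=210/np.tan(np.radians(c['vertical_fov']/2))
    q=Ro.from_euler('xyz',c['rotation'],degrees=True).inv().apply(np.asarray(P)-c['position'])
    return c['cx']-f*q[0]/q[2],c['cy']+f*q[1]/q[2]
E
python3 - <<'E'
from h import *
t=cv2.imread('pics/top0.png'); s=cv2.imread('pics/side0.png')
a=cv2.resize(t[225:275,140:410],None,fx=2.9,fy=2.9,interpolation=cv2.INTER_CUBIC)
b=cv2.resize(t[120:220,140:410],None,fx=2.9,fy=2.9,interpolation=cv2.INTER_CUBIC)
cv2.imwrite('pics/c1.png',np.vstack([b,a]))
cv2.imwrite('pics/c2.png',cv2.resize(s[115:370,210:430],None,fx=2.3,fy=2.3,interpolation=cv2.INTER_CUBIC))
# mat edges both views sanity
for n,u,v in[('top',115,99),('top',453,99),('top',104,303),('top',461,305),('side',206,121),('side',400,115)]:print(n,onz(n,u,v,.002)[:2].round(3))
for nm,u,v,z in[('blue',155,250,.047),('black',200,256,.052),('gold',309,243,.037),('green',361,247,.042)]:
    P=onz('top',u,v,z);print(nm,P.round(3),np.round(pix('side',P),0))
E
```

```text
top [0.848 0.466]
top [ 0.848 -0.471]
top [0.29  0.466]
top [ 0.292 -0.468]
side [0.295 0.467]
side [0.85  0.461]
blue [0.429 0.322 0.047] [252. 133.]
black [0.414 0.205 0.052] [246. 158.]
gold [ 0.449 -0.072  0.037] [262. 244.]
green [ 0.44  -0.204  0.042] [257. 294.]
```

View pics/c1.png

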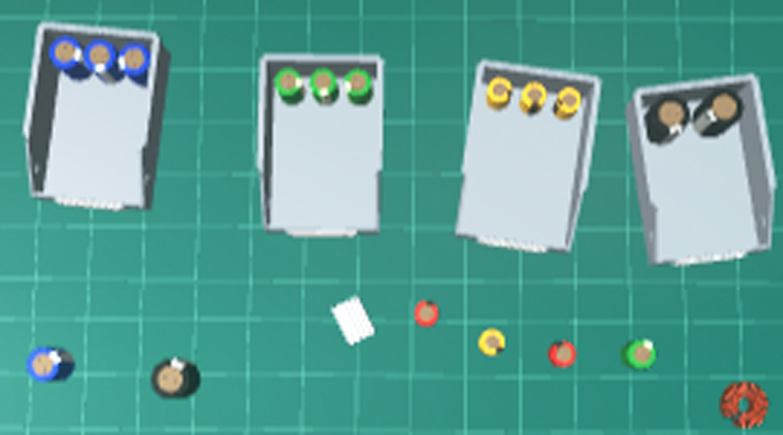

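View pics/c2.png

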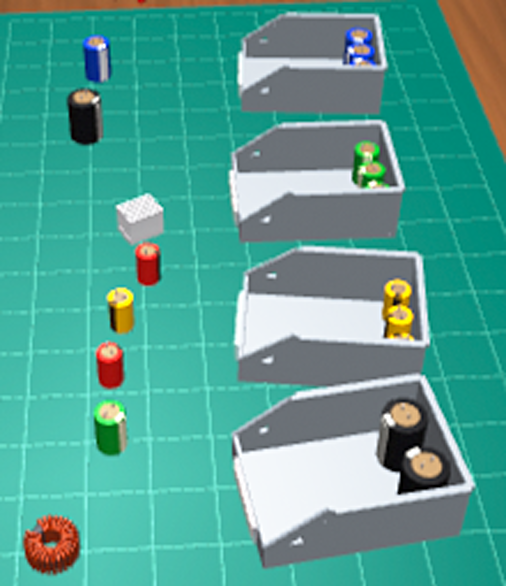

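Both views agree to a few mm. The loose caps' tan discs and the bin rim corners are clear in the crop. Now for refined poses.

```bash
python3 - <<'E'
from h import *
t=cv2.imread('pics/top0.png').astype(int)
b,g,r=t[...,0],t[...,1],t[...,2]
tan=((r>b+25)&(r>g+10)&(r<b+110)&(g>b+8)).astype(np.uint8)
zt={'blue':.047,'black':.052,'gold':.037,'green':.042}
print("loose discs")
for nm,u,v in[('black',200,256),('blue',155,250),('green',361,247),('gold',309,243)]:
    w=tan[v-9:v+10,u-9:u+10]; y,x=np.nonzero(w); U,V=x.mean()+u-9,y.mean()+v-9
    print(nm,len(x),round(U,1),round(V,1),onz('top',U,V,zt[nm]).round(4))
f=lambda p:(p[0]/2.9-.33+140,p[1]/2.9-.33+120)
C={'blue':[(38,22),(160,33),(152,209),(30,195)],'green':[(261,55),(383,54),(381,234),(263,230)],
'gold':[(480,61),(601,78),(572,252),(457,237)],'black':[(629,90),(757,74),(772,248),(650,265)]}
for nm,c in C.items():
    L=onz('top',*f(c[0]),.062)[:2];Rr=onz('top',*f(c[1]),.062)[:2]
    F=[onz('top',*f(p),.028)[:2] for p in c[2:]]
    e=L-Rr; yaw=np.degrees(np.arctan2(-e[0],e[1])); ax=np.array([np.cos(np.radians(yaw)),np.sin(np.radians(yaw))])
    fm=(F[0]+F[1])/2;e2=F[1]-F[0]
    print(nm,'w',np.linalg.norm(e).round(3),'wF',np.linalg.norm(e2).round(3),'yaw',yaw.round(1),np.degrees(np.arctan2(-e2[0],e2[1])).round(1),'c_back',((L+Rr)/2-.075*ax).round(3),'len',np.linalg.norm((L+Rr)/2-fm).round(3), 'axyaw',np.degrees(np.arctan2(*((L+Rr)/2-fm)[::-1])).round(1),'ctr',(((L+Rr)/2+fm)/2).round(3))
E
```

```text
loose discs
black 59 198.3 255.3 [0.4162 0.2098 0.052 ]
blue 29 154.3 250.3 [0.4282 0.3239 0.047 ]
green 16 361.0 246.5 [ 0.4409 -0.2037  0.042 ]
gold 16 309.5 242.5 [ 0.4505 -0.0729  0.037 ]
blue w 0.111 wF 0.113 yaw -5.2 -6.4 c_back [0.668 0.288] len 0.153 axyaw -4.2 ctr [0.666 0.287]
green w 0.109 wF 0.107 yaw 0.5 -1.7 c_back [0.643 0.079] len 0.155 axyaw -0.3 ctr [0.64 0.08]
gold w 0.108 wF 0.105 yaw -8.2 -7.3 c_back [ 0.63  -0.104] len 0.154 axyaw -7.8 ctr [ 0.628 -0.104]
black w 0.114 wF 0.111 yaw 7.4 8.2 c_back [ 0.619 -0.259] len 0.153 axyaw 7.8 ctr [ 0.617 -0.26 ]
```

Request:
{"api": "play_rows", "payload": {"motion": [{"rz":-1},{"rz":-1},{"rz":-1},{"rz":-1},{"rz":-0.71},{"z":0},{"z":0}], "fingers": 1}}

```text
$.motion[0]: bad value
```

Request:
{"api": "play_rows", "payload": {"motion": [{"x":0,"y":0,"z":0,"rx":0,"ry":0,"rz":-1},{"x":0,"y":0,"z":0,"rx":0,"ry":0,"rz":-1},{"x":0,"y":0,"z":0,"rx":0,"ry":0,"rz":-1},{"x":0,"y":0,"z":0,"rx":0,"ry":0,"rz":-1},{"x":0,"y":0,"z":0,"rx":0,"ry":0,"rz":-0.7}], "fingers": 1}}

```text
clock: 0.72
tool_pos: [0.2179, 0.6385, 0.226]
orientation: [179.9, 0.0, 0.1]
force: [0.9, 0.1, 0.3]
opening: 0.088
gripper_force: 0.0
```

Request:
{"api": "play_rows", "payload": {"motion": [{"x":0.44,"y":0.95,"z":0.2,"rx":0,"ry":0,"rz":0},{"x":0.44,"y":0.95,"z":0.2,"rx":0,"ry":0,"rz":0},{"x":0.44,"y":0.95,"z":0.2,"rx":0,"ry":0,"rz":0},{"x":0.44,"y":0.95,"z":0.2,"rx":0,"ry":0,"rz":0},{"x":0.44,"y":0.95,"z":0.2,"rx":0,"ry":0,"rz":0},{"x":0.44,"y":0.95,"z":0.2,"rx":0,"ry":0,"rz":0},{"x":0.44,"y":0.95,"z":0.2,"rx":0,"ry":0,"rz":0},{"x":0.44,"y":0.95,"z":0.2,"rx":0,"ry":0,"rz":0},{"x":0.44,"y":0.95,"z":0.2,"rx":0,"ry":0,"rz":0},{"x":0.44,"y":0.95,"z":0.2,"rx":0,"ry":0,"rz":0},{"x":0.44,"y":0.95,"z":0.2,"rx":0,"ry":0,"rz":0},{"x":0.44,"y":0.95,"z":0.2,"rx":0,"ry":0,"rz":0},{"x":0.44,"y":0.95,"z":0.2,"rx":0,"ry":0,"rz":0},{"x":0.44,"y":0.95,"z":0.2,"rx":0,"ry":0,"rz":0},{"x":0.44,"y":0.95,"z":0.2,"rx":0,"ry":0,"rz":0},{"x":0.44,"y":0.95,"z":0.2,"rx":0,"ry":0,"rz":0},{"x":0.44,"y":0.95,"z":0.2,"rx":0,"ry":0,"rz":0},{"x":0.44,"y":0.95,"z":0.2,"rx":0,"ry":0,"rz":0},{"x":0,"y":0,"z":0,"rx":0,"ry":0,"rz":0},{"x":0,"y":0,"z":0,"rx":0,"ry":0,"rz":0}]}}

```text
clock: 3.22
tool_pos: [0.4159, 0.2109, 0.1367]
orientation: [-180.0, -0.0, -0.1]
force: [0.5, 0.3, -0.8]
opening: 0.0874
gripper_force: 0.0
```

Request:
{"api": "play_rows", "payload": {"motion": [{"x":0,"y":0.04,"z":1,"rx":0,"ry":0,"rz":0},{"x":0,"y":0,"z":1,"rx":0,"ry":0,"rz":0},{"x":0,"y":0,"z":1,"rx":0,"ry":0,"rz":0},{"x":0,"y":0,"z":1,"rx":0,"ry":0,"rz":0},{"x":0,"y":0,"z":0.6,"rx":0,"ry":0,"rz":0},{"x":0,"y":0,"z":0.5,"rx":0,"ry":0,"rz":0},{"x":0,"y":0,"z":0,"rx":0,"ry":0,"rz":0}]}}

```text
clock: 4.1
tool_pos: [0.4153, 0.2102, 0.0085]
orientation: [179.9, 0.1, -0.0]
force: [-0.2, -0.5, 0.1]
opening: 0.0878
gripper_force: 0.0
```

Request:
{"api": "play_rows", "payload": {"motion": [{"x":0,"y":0,"z":0,"rx":0,"ry":0,"rz":0},{"x":0,"y":0,"z":0,"rx":0,"ry":0,"rz":0},{"x":0,"y":0,"z":0,"rx":0,"ry":0,"rz":0},{"x":0,"y":0,"z":0,"rx":0,"ry":0,"rz":0},{"x":0,"y":0,"z":0,"rx":0,"ry":0,"rz":0},{"x":0,"y":0,"z":0,"rx":0,"ry":0,"rz":0},{"x":0,"y":0,"z":0,"rx":0,"ry":0,"rz":0},{"x":0,"y":0,"z":0,"rx":0,"ry":0,"rz":0}], "fingers": -1}}

```text
clock: 5.1
tool_pos: [0.4157, 0.2102, 0.0091]
orientation: [180.0, 0.0, -0.0]
force: [-1.1, -0.4, 0.9]
opening: 0.0337
gripper_force: 30.0
```

Request:
{"api": "play_rows", "payload": {"motion": [{"x":0,"y":0,"z":-0.5,"rx":0,"ry":0,"rz":0},{"x":0,"y":0,"z":-1,"rx":0,"ry":0,"rz":0},{"x":0,"y":0,"z":-1,"rx":0,"ry":0,"rz":0},{"x":0,"y":0,"z":-1,"rx":0,"ry":0,"rz":0},{"x":0.18,"y":0.45,"z":-1,"rx":0,"ry":0,"rz":0},{"x":0.36,"y":0.95,"z":0,"rx":0,"ry":0,"rz":0},{"x":0.36,"y":0.95,"z":0,"rx":0,"ry":0,"rz":0},{"x":0.36,"y":0.95,"z":0,"rx":0,"ry":0,"rz":0},{"x":0.36,"y":0.95,"z":0,"rx":0,"ry":0,"rz":0},{"x":0.36,"y":0.95,"z":0,"rx":0,"ry":0,"rz":0},{"x":0.36,"y":0.95,"z":0,"rx":0,"ry":0,"rz":0},{"x":0.36,"y":0.95,"z":0,"rx":0,"ry":0,"rz":0},{"x":0.36,"y":0.95,"z":0,"rx":0,"ry":0,"rz":0},{"x":0.36,"y":0.95,"z":0,"rx":0,"ry":0,"rz":0},{"x":0.36,"y":0.95,"z":0,"rx":0,"ry":0,"rz":0},{"x":0.36,"y":0.95,"z":0,"rx":0,"ry":0,"rz":0},{"x":0.36,"y":0.95,"z":0,"rx":0,"ry":0,"rz":0},{"x":0.36,"y":0.95,"z":0,"rx":0,"ry":0,"rz":0},{"x":0.36,"y":0.95,"z":0,"rx":0,"ry":0,"rz":0},{"x":0.36,"y":0.95,"z":0,"rx":0,"ry":0,"rz":0}]}}

```text
clock: 7.6
tool_pos: [0.5551, -0.1582, 0.1224]
orientation: [-180.0, -0.0, -0.0]
force: [-0.5, 0.8, 0.4]
opening: 0.0332
gripper_force: 30.0
```

Request:
{"api": "play_rows", "payload": {"motion": [{"x":0.36,"y":0.9,"z":0,"rx":0,"ry":0,"rz":0},{"x":0.36,"y":0.9,"z":0,"rx":0,"ry":0,"rz":0},{"x":0.36,"y":0.9,"z":0,"rx":0,"ry":0,"rz":0},{"x":0.36,"y":0.9,"z":0,"rx":0,"ry":0,"rz":0},{"x":0.2,"y":0.5,"z":0,"rx":0,"ry":0,"rz":-1},{"x":0,"y":0,"z":0,"rx":0,"ry":0,"rz":-0.95},{"x":0,"y":0,"z":0,"rx":0,"ry":0,"rz":0},{"x":0,"y":0,"z":0,"rx":0,"ry":0,"rz":0}]}}

```text
clock: 8.6
tool_pos: [0.5958, -0.2598, 0.122]
orientation: [180.0, -0.0, 7.7]
force: [-0.9, 0.1, -0.3]
opening: 0.0334
gripper_force: 30.0
```

```bash
python3 - <<'E'
from h import *
t=cams.snapshot('top');s=cams.snapshot('side')
cv2.imwrite('pics/p1.png',np.hstack([cv2.resize(t[100:300,240:480],None,fx=1.66,fy=1.66),cv2.resize(s[150:400,180:480],(398,332))]))
E
```

```text
(no output)
```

View pics/p1.png

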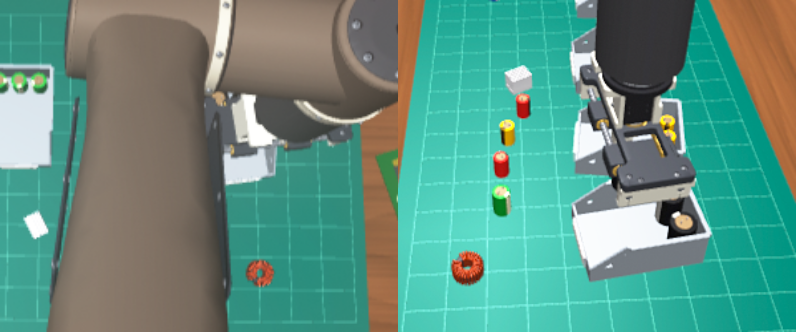

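Request:
{"api": "play_rows", "payload": {"motion": [{"x":0.04,"y":0.1,"z":0.8,"rx":0,"ry":0,"rz":0},{"x":0,"y":0,"z":1,"rx":0,"ry":0,"rz":0},{"x":0,"y":0,"z":1,"rx":0,"ry":0,"rz":0},{"x":0,"y":0,"z":0.8,"rx":0,"ry":0,"rz":0},{"x":0,"y":0,"z":0.4,"rx":0,"ry":0,"rz":0},{"x":0,"y":0,"z":0.2,"rx":0,"ry":0,"rz":0},{"x":0,"y":0,"z":0.1,"rx":0,"ry":0,"rz":0},{"x":0,"y":0,"z":0.05,"rx":0,"ry":0,"rz":0},{"x":0,"y":0,"z":0,"rx":0,"ry":0,"rz":0},{"x":0,"y":0,"z":0,"rx":0,"ry":0,"rz":0}]}}

```text
clock: 9.95
tool_pos: [0.5974, -0.2623, 0.0132]
orientation: [180.0, -0.0, 7.8]
force: [-0.4, -0.2, -0.8]
opening: 0.0334
gripper_force: 30.0
```

Request:
{"api": "play_rows", "payload": {"motion": [{"x":0,"y":0,"z":0.03,"rx":0,"ry":0,"rz":0},{"x":0,"y":0,"z":0.03,"rx":0,"ry":0,"rz":0},{"x":0,"y":0,"z":0,"rx":0,"ry":0,"rz":0}]}}

```text
clock: 10.32
tool_pos: [0.5973, -0.2623, 0.0121]
orientation: [180.0, -0.0, 7.8]
force: [-2.6, 1.6, 5.9]
opening: 0.0334
gripper_force: 30.0
```

Request:
{"api": "play_rows", "payload": {"motion": [{"x":0,"y":0,"z":0,"rx":0,"ry":0,"rz":0},{"x":0,"y":0,"z":0,"rx":0,"ry":0,"rz":0},{"x":0,"y":0,"z":0,"rx":0,"ry":0,"rz":0},{"x":0,"y":0,"z":0,"rx":0,"ry":0,"rz":0},{"x":0,"y":0,"z":-0.3,"rx":0,"ry":0,"rz":0},{"x":0,"y":0,"z":-0.7,"rx":0,"ry":0,"rz":0},{"x":0,"y":0,"z":-1,"rx":0,"ry":0,"rz":0},{"x":0,"y":0,"z":-1,"rx":0,"ry":0,"rz":0},{"x":0,"y":0,"z":-1,"rx":0,"ry":0,"rz":0},{"x":0,"y":0,"z":-1,"rx":0,"ry":0,"rz":0},{"x":0,"y":0,"z":0,"rx":0,"ry":0,"rz":1},{"x":0,"y":0,"z":0,"rx":0,"ry":0,"rz":0.95},{"x":0,"y":0,"z":0,"rx":0,"ry":0,"rz":0}], "fingers": 0.05}}

```text
clock: 11.95
tool_pos: [0.5975, -0.2624, 0.1378]
orientation: [180.0, -0.1, -0.0]
force: [0.6, 0.5, -0.5]
opening: 0.0462
gripper_force: 0.0
```

Request:
{"api": "play_rows", "payload": {"motion": [{"x":-0.28,"y":-0.97,"z":0,"rx":0,"ry":0,"rz":0},{"x":-0.28,"y":-0.97,"z":0,"rx":0,"ry":0,"rz":0},{"x":-0.28,"y":-0.97,"z":0,"rx":0,"ry":0,"rz":0},{"x":-0.28,"y":-0.97,"z":0,"rx":0,"ry":0,"rz":0},{"x":-0.28,"y":-0.97,"z":0,"rx":0,"ry":0,"rz":0},{"x":-0.28,"y":-0.97,"z":0,"rx":0,"ry":0,"rz":0},{"x":-0.28,"y":-0.97,"z":0,"rx":0,"ry":0,"rz":0},{"x":-0.28,"y":-0.97,"z":0,"rx":0,"ry":0,"rz":0},{"x":-0.28,"y":-0.97,"z":0,"rx":0,"ry":0,"rz":0},{"x":-0.28,"y":-0.97,"z":0,"rx":0,"ry":0,"rz":0},{"x":-0.28,"y":-0.97,"z":0,"rx":0,"ry":0,"rz":0},{"x":-0.28,"y":-0.97,"z":0,"rx":0,"ry":0,"rz":0},{"x":-0.28,"y":-0.97,"z":0,"rx":0,"ry":0,"rz":0},{"x":-0.28,"y":-0.97,"z":0,"rx":0,"ry":0,"rz":0},{"x":-0.28,"y":-0.97,"z":0,"rx":0,"ry":0,"rz":0},{"x":-0.28,"y":-0.97,"z":0,"rx":0,"ry":0,"rz":0},{"x":-0.28,"y":-0.97,"z":0,"rx":0,"ry":0,"rz":0},{"x":-0.28,"y":-0.97,"z":0,"rx":0,"ry":0,"rz":0},{"x":-0.28,"y":-0.97,"z":0,"rx":0,"ry":0,"rz":0},{"x":-0.28,"y":-0.97,"z":0,"rx":0,"ry":0,"rz":0}], "fingers": 1}}

```text
clock: 14.45
tool_pos: [0.4574, 0.2237, 0.1371]
orientation: [-180.0, -0.0, 0.1]
force: [0.3, -0.3, 0.3]
opening: 0.0878
gripper_force: 0.0
```

Request:
{"api": "play_rows", "payload": {"motion": [{"x":-0.23,"y":-0.81,"z":0,"rx":0,"ry":0,"rz":0},{"x":-0.23,"y":-0.81,"z":0,"rx":0,"ry":0,"rz":0},{"x":-0.23,"y":-0.81,"z":0,"rx":0,"ry":0,"rz":0},{"x":-0.23,"y":-0.81,"z":0,"rx":0,"ry":0,"rz":0},{"x":-0.23,"y":-0.81,"z":0,"rx":0,"ry":0,"rz":0},{"x":0,"y":0,"z":0,"rx":0,"ry":0,"rz":0},{"x":0,"y":0,"z":0,"rx":0,"ry":0,"rz":0}]}}

```text
clock: 15.32
tool_pos: [0.4286, 0.324, 0.1361]
orientation: [180.0, 0.0, -0.0]
force: [-0.1, -0.7, -0.5]
opening: 0.0876
gripper_force: 0.0
```

```bash
python3 - <<'E'
from h import *
t=cams.snapshot('top');s=cams.snapshot('side')
cv2.imwrite('pics/p2.png',np.hstack([cv2.resize(t[100:300,240:480],None,fx=1.66,fy=1.66),cv2.resize(s[150:400,180:480],(398,332))]))
E
```

```text
(no output)
```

View pics/p2.png

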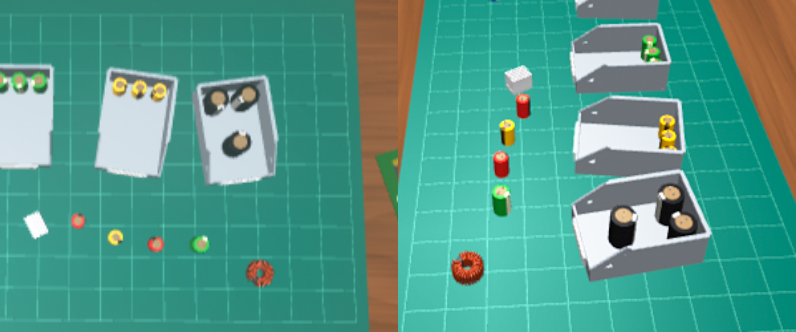

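The black cap stands upright in its bin, at left panel (237,143) and right panel (622,228), clear of the stock. Blue next.

Request:
{"api": "play_rows", "payload": {"motion": [{"x":0,"y":0,"z":1,"rx":0,"ry":0,"rz":0},{"x":0,"y":0,"z":1,"rx":0,"ry":0,"rz":0},{"x":0,"y":0,"z":1,"rx":0,"ry":0,"rz":0},{"x":0,"y":0,"z":1,"rx":0,"ry":0,"rz":0},{"x":0,"y":0,"z":0.7,"rx":0,"ry":0,"rz":0},{"x":0,"y":0,"z":0.4,"rx":0,"ry":0,"rz":0},{"x":0,"y":0,"z":0,"rx":0,"ry":0,"rz":0}]}}

```text
clock: 16.3
tool_pos: [0.4288, 0.3235, 0.0084]
orientation: [179.9, 0.0, -0.1]
force: [0.6, -0.9, 0.6]
opening: 0.0876
gripper_force: 0.0
```

Request:
{"api": "play_rows", "payload": {"motion": [{"x":0,"y":0,"z":0,"rx":0,"ry":0,"rz":0},{"x":0,"y":0,"z":0,"rx":0,"ry":0,"rz":0},{"x":0,"y":0,"z":0,"rx":0,"ry":0,"rz":0},{"x":0,"y":0,"z":0,"rx":0,"ry":0,"rz":0},{"x":0,"y":0,"z":0,"rx":0,"ry":0,"rz":0},{"x":0,"y":0,"z":0,"rx":0,"ry":0,"rz":0},{"x":0,"y":0,"z":0,"rx":0,"ry":0,"rz":0},{"x":0,"y":0,"z":0,"rx":0,"ry":0,"rz":0}], "fingers": -1}}

```text
clock: 17.3
tool_pos: [0.4288, 0.3241, 0.0088]
orientation: [180.0, 0.0, -0.0]
force: [0.1, 0.0, -0.1]
opening: 0.0281
gripper_force: 30.0
```

Request:
{"api": "play_rows", "payload": {"motion": [{"x":0,"y":0,"z":-0.6,"rx":0,"ry":0,"rz":0},{"x":0,"y":0,"z":-1,"rx":0,"ry":0,"rz":0},{"x":0,"y":0,"z":-1,"rx":0,"ry":0,"rz":0},{"x":0,"y":0,"z":-1,"rx":0,"ry":0,"rz":0},{"x":0.3,"y":0.06,"z":-1,"rx":0,"ry":0,"rz":0},{"x":0.87,"y":0.13,"z":0,"rx":0,"ry":0,"rz":0},{"x":0.87,"y":0.13,"z":0,"rx":0,"ry":0,"rz":0},{"x":0.87,"y":0.13,"z":0,"rx":0,"ry":0,"rz":0},{"x":0.87,"y":0.13,"z":0,"rx":0,"ry":0,"rz":0},{"x":0.87,"y":0.13,"z":0,"rx":0,"ry":0,"rz":0},{"x":0.87,"y":0.13,"z":0,"rx":0,"ry":0,"rz":0},{"x":0.87,"y":0.13,"z":0,"rx":0,"ry":0,"rz":0},{"x":0.87,"y":0.13,"z":0,"rx":0,"ry":0,"rz":0},{"x":0.87,"y":0.13,"z":0,"rx":0,"ry":0,"rz":0},{"x":0.6,"y":0.13,"z":0,"rx":0,"ry":0,"rz":0},{"x":0,"y":0,"z":0,"rx":0,"ry":0,"rz":1},{"x":0,"y":0,"z":0,"rx":0,"ry":0,"rz":0.25},{"x":0,"y":0,"z":0,"rx":0,"ry":0,"rz":0},{"x":0,"y":0,"z":0,"rx":0,"ry":0,"rz":0}]}}

```text
clock: 19.68
tool_pos: [0.6469, 0.29, 0.1239]
orientation: [-180.0, -0.0, -5.0]
force: [0.4, 0.6, -1.2]
opening: 0.0281
gripper_force: 30.0
```

Request:
{"api": "play_rows", "payload": {"motion": [{"x":0,"y":0,"z":0.8,"rx":0,"ry":0,"rz":0},{"x":0,"y":0,"z":1,"rx":0,"ry":0,"rz":0},{"x":0,"y":0,"z":1,"rx":0,"ry":0,"rz":0},{"x":0,"y":0,"z":0.8,"rx":0,"ry":0,"rz":0},{"x":0,"y":0,"z":0.4,"rx":0,"ry":0,"rz":0},{"x":0,"y":0,"z":0.2,"rx":0,"ry":0,"rz":0},{"x":0,"y":0,"z":0.1,"rx":0,"ry":0,"rz":0},{"x":0,"y":0,"z":0.1,"rx":0,"ry":0,"rz":0},{"x":0,"y":0,"z":0.04,"rx":0,"ry":0,"rz":0},{"x":0,"y":0,"z":0,"rx":0,"ry":0,"rz":0},{"x":0,"y":0,"z":0,"rx":0,"ry":0,"rz":0}]}}

```text
clock: 21.05
tool_pos: [0.6472, 0.29, 0.013]
orientation: [-180.0, -0.0, -5.0]
force: [0.2, 0.3, 0.0]
opening: 0.0284
gripper_force: 30.0
```

Request:
{"api": "play_rows", "payload": {"motion": [{"x":0,"y":0,"z":0.03,"rx":0,"ry":0,"rz":0},{"x":0,"y":0,"z":0,"rx":0,"ry":0,"rz":0},{"x":0,"y":0,"z":0,"rx":0,"ry":0,"rz":0}]}}

```text
clock: 21.42
tool_pos: [0.647, 0.2899, 0.012]
orientation: [180.0, 0.0, -5.0]
force: [0.1, -0.3, -1.1]
opening: 0.0283
gripper_force: 30.0
```

Request:
{"api": "play_rows", "payload": {"motion": [{"x":0,"y":0,"z":0.03,"rx":0,"ry":0,"rz":0},{"x":0,"y":0,"z":0,"rx":0,"ry":0,"rz":0},{"x":0,"y":0,"z":0,"rx":0,"ry":0,"rz":0}]}}

```text
clock: 21.8
tool_pos: [0.6472, 0.29, 0.0118]
orientation: [-180.0, -0.0, -5.0]
force: [-1.9, -0.1, 5.7]
opening: 0.0284
gripper_force: 30.0
```

Request:
{"api": "play_rows", "payload": {"motion": [{"x":0,"y":0,"z":0,"rx":0,"ry":0,"rz":0},{"x":0,"y":0,"z":0,"rx":0,"ry":0,"rz":0},{"x":0,"y":0,"z":0,"rx":0,"ry":0,"rz":0},{"x":0,"y":0,"z":0,"rx":0,"ry":0,"rz":0},{"x":0,"y":0,"z":-0.3,"rx":0,"ry":0,"rz":0},{"x":0,"y":0,"z":-0.7,"rx":0,"ry":0,"rz":0},{"x":0,"y":0,"z":-1,"rx":0,"ry":0,"rz":0},{"x":0,"y":0,"z":-1,"rx":0,"ry":0,"rz":0},{"x":0,"y":0,"z":-1,"rx":0,"ry":0,"rz":0},{"x":0,"y":0,"z":-1,"rx":0,"ry":0,"rz":0},{"x":0,"y":0,"z":0,"rx":0,"ry":0,"rz":-1},{"x":0,"y":0,"z":0,"rx":0,"ry":0,"rz":-0.25},{"x":0,"y":0,"z":0,"rx":0,"ry":0,"rz":0}], "fingers": -0.06}}

```text
clock: 23.42
tool_pos: [0.647, 0.2899, 0.1367]
orientation: [-180.0, -0.0, -0.1]
force: [0.0, 0.3, 0.3]
opening: 0.0415
gripper_force: 0.0
```

Request:
{"api": "play_rows", "payload": {"motion": [{"x":-0.41,"y":0.97,"z":0,"rx":0,"ry":0,"rz":0},{"x":-0.41,"y":0.97,"z":0,"rx":0,"ry":0,"rz":0},{"x":-0.41,"y":0.97,"z":0,"rx":0,"ry":0,"rz":0},{"x":-0.41,"y":0.97,"z":0,"rx":0,"ry":0,"rz":0},{"x":-0.41,"y":0.97,"z":0,"rx":0,"ry":0,"rz":0},{"x":-0.41,"y":0.97,"z":0,"rx":0,"ry":0,"rz":0},{"x":-0.41,"y":0.97,"z":0,"rx":0,"ry":0,"rz":0},{"x":-0.41,"y":0.97,"z":0,"rx":0,"ry":0,"rz":0},{"x":-0.41,"y":0.97,"z":0,"rx":0,"ry":0,"rz":0},{"x":-0.41,"y":0.97,"z":0,"rx":0,"ry":0,"rz":0},{"x":-0.41,"y":0.97,"z":0,"rx":0,"ry":0,"rz":0},{"x":-0.41,"y":0.97,"z":0,"rx":0,"ry":0,"rz":0},{"x":-0.41,"y":0.97,"z":0,"rx":0,"ry":0,"rz":0},{"x":-0.41,"y":0.97,"z":0,"rx":0,"ry":0,"rz":0},{"x":-0.41,"y":0.97,"z":0,"rx":0,"ry":0,"rz":0},{"x":-0.41,"y":0.97,"z":0,"rx":0,"ry":0,"rz":0},{"x":-0.41,"y":0.97,"z":0,"rx":0,"ry":0,"rz":0},{"x":-0.41,"y":0.97,"z":0,"rx":0,"ry":0,"rz":0},{"x":-0.41,"y":0.97,"z":0,"rx":0,"ry":0,"rz":0},{"x":-0.41,"y":0.97,"z":0,"rx":0,"ry":0,"rz":0}], "fingers": 0.02}}

```text
clock: 25.92
tool_pos: [0.4408, -0.1963, 0.1364]
orientation: [180.0, -0.0, -0.0]
force: [1.6, -0.2, 0.7]
opening: 0.0447
gripper_force: 0.0
```

Request:
{"api": "play_rows", "payload": {"motion": [{"x":-0.05,"y":0.36,"z":0,"rx":0,"ry":0,"rz":0},{"x":0,"y":0,"z":0,"rx":0,"ry":0,"rz":0},{"x":0,"y":0,"z":0,"rx":0,"ry":0,"rz":0}]}}

```text
clock: 26.3
tool_pos: [0.4407, -0.2037, 0.1363]
orientation: [-180.0, -0.0, -0.0]
force: [-0.0, 0.2, -0.8]
opening: 0.0447
gripper_force: 0.0
```

```bash
python3 - <<'E'
from h import *
t=cams.snapshot('top');s=cams.snapshot('side')
cv2.imwrite('pics/p3.png',np.hstack([cv2.resize(t[100:300,100:340],None,fx=1.66,fy=1.66),cv2.resize(s[100:350,180:480],(398,332))]))
E
```

```text
(no output)
```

View pics/p3.png

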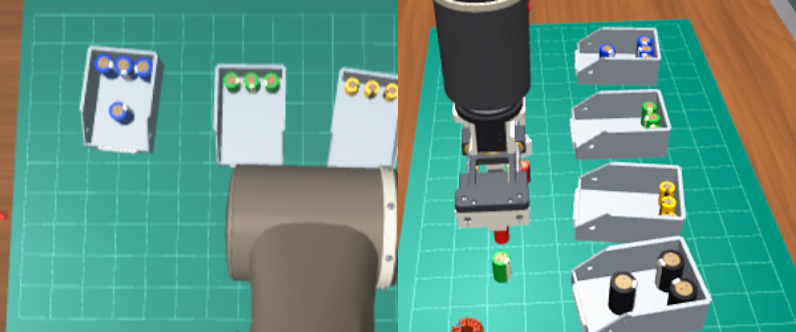

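Blue stands upright in its bin, at left panel (120,112). Now green.

Request:
{"api": "play_rows", "payload": {"motion": [{"x":0,"y":0,"z":1,"rx":0,"ry":0,"rz":0},{"x":0,"y":0,"z":1,"rx":0,"ry":0,"rz":0},{"x":0,"y":0,"z":1,"rx":0,"ry":0,"rz":0},{"x":0,"y":0,"z":1,"rx":0,"ry":0,"rz":0},{"x":0,"y":0,"z":0.7,"rx":0,"ry":0,"rz":0},{"x":0,"y":0,"z":0.4,"rx":0,"ry":0,"rz":0},{"x":0,"y":0,"z":0,"rx":0,"ry":0,"rz":0}]}}

```text
clock: 27.28
tool_pos: [0.4403, -0.2036, 0.0084]
orientation: [-180.0, 0.1, -0.0]
force: [-0.6, 0.3, -0.2]
opening: 0.0444
gripper_force: 0.0
```

Request:
{"api": "play_rows", "payload": {"motion": [{"x":0,"y":0,"z":0,"rx":0,"ry":0,"rz":0},{"x":0,"y":0,"z":0,"rx":0,"ry":0,"rz":0},{"x":0,"y":0,"z":0,"rx":0,"ry":0,"rz":0},{"x":0,"y":0,"z":0,"rx":0,"ry":0,"rz":0},{"x":0,"y":0,"z":0,"rx":0,"ry":0,"rz":0},{"x":0,"y":0,"z":0,"rx":0,"ry":0,"rz":0}], "fingers": -1}}

```text
clock: 28.02
tool_pos: [0.4409, -0.204, 0.0093]
orientation: [180.0, -0.1, -0.0]
force: [-1.1, 0.7, 6.4]
opening: 0.0231
gripper_force: 30.0
```

Request:
{"api": "play_rows", "payload": {"motion": [{"x":0,"y":0,"z":-0.6,"rx":0,"ry":0,"rz":0},{"x":0,"y":0,"z":-1,"rx":0,"ry":0,"rz":0},{"x":0,"y":0,"z":-1,"rx":0,"ry":0,"rz":0},{"x":0,"y":0,"z":-1,"rx":0,"ry":0,"rz":0},{"x":0,"y":0,"z":-1,"rx":0,"ry":0,"rz":0},{"x":0.6,"y":-0.95,"z":0,"rx":0,"ry":0,"rz":0},{"x":0.6,"y":-0.95,"z":0,"rx":0,"ry":0,"rz":0},{"x":0.6,"y":-0.95,"z":0,"rx":0,"ry":0,"rz":0},{"x":0.6,"y":-0.95,"z":0,"rx":0,"ry":0,"rz":0},{"x":0.6,"y":-0.95,"z":0,"rx":0,"ry":0,"rz":0},{"x":0.6,"y":-0.95,"z":0,"rx":0,"ry":0,"rz":0},{"x":0.6,"y":-0.95,"z":0,"rx":0,"ry":0,"rz":0},{"x":0.6,"y":-0.95,"z":0,"rx":0,"ry":0,"rz":0},{"x":0.6,"y":-0.95,"z":0,"rx":0,"ry":0,"rz":0},{"x":0.6,"y":-0.95,"z":0,"rx":0,"ry":0,"rz":0},{"x":0.6,"y":-0.95,"z":0,"rx":0,"ry":0,"rz":0},{"x":0.6,"y":-0.92,"z":0,"rx":0,"ry":0,"rz":0},{"x":0,"y":0,"z":0,"rx":0,"ry":0,"rz":0},{"x":0,"y":0,"z":0,"rx":0,"ry":0,"rz":0}]}}

```text
clock: 30.4
tool_pos: [0.6205, 0.0805, 0.1234]
orientation: [180.0, 0.0, -0.0]
force: [-0.2, -0.5, -0.6]
opening: 0.0231
gripper_force: 30.0
```

Request:
{"api": "play_rows", "payload": {"motion": [{"x":0,"y":0,"z":0.8,"rx":0,"ry":0,"rz":0},{"x":0,"y":0,"z":1,"rx":0,"ry":0,"rz":0},{"x":0,"y":0,"z":1,"rx":0,"ry":0,"rz":0},{"x":0,"y":0,"z":0.8,"rx":0,"ry":0,"rz":0},{"x":0,"y":0,"z":0.4,"rx":0,"ry":0,"rz":0},{"x":0,"y":0,"z":0.2,"rx":0,"ry":0,"rz":0},{"x":0,"y":0,"z":0.1,"rx":0,"ry":0,"rz":0},{"x":0,"y":0,"z":0.1,"rx":0,"ry":0,"rz":0},{"x":0,"y":0,"z":0.04,"rx":0,"ry":0,"rz":0},{"x":0,"y":0,"z":0,"rx":0,"ry":0,"rz":0},{"x":0,"y":0,"z":0,"rx":0,"ry":0,"rz":0}]}}

```text
clock: 31.78
tool_pos: [0.6208, 0.0802, 0.013]
orientation: [-180.0, -0.0, -0.0]
force: [0.4, 0.2, -0.3]
opening: 0.0231
gripper_force: 30.0
```

Request:
{"api": "play_rows", "payload": {"motion": [{"x":0,"y":0,"z":0.03,"rx":0,"ry":0,"rz":0},{"x":0,"y":0,"z":0,"rx":0,"ry":0,"rz":0},{"x":0,"y":0,"z":0,"rx":0,"ry":0,"rz":0}]}}

```text
clock: 32.15
tool_pos: [0.6208, 0.0803, 0.0124]
orientation: [-180.0, -0.0, -0.0]
force: [-1.8, 1.0, 3.9]
opening: 0.0227
gripper_force: 30.0
```

Request:
{"api": "play_rows", "payload": {"motion": [{"x":0,"y":0,"z":0,"rx":0,"ry":0,"rz":0},{"x":0,"y":0,"z":0,"rx":0,"ry":0,"rz":0},{"x":0,"y":0,"z":0,"rx":0,"ry":0,"rz":0},{"x":0,"y":0,"z":0,"rx":0,"ry":0,"rz":0},{"x":0,"y":0,"z":-0.3,"rx":0,"ry":0,"rz":0},{"x":0,"y":0,"z":-0.7,"rx":0,"ry":0,"rz":0},{"x":0,"y":0,"z":-1,"rx":0,"ry":0,"rz":0},{"x":0,"y":0,"z":-1,"rx":0,"ry":0,"rz":0},{"x":0,"y":0,"z":-1,"rx":0,"ry":0,"rz":0},{"x":0,"y":0,"z":-1,"rx":0,"ry":0,"rz":0},{"x":-0.85,"y":0.77,"z":0,"rx":0,"ry":0,"rz":0},{"x":-0.85,"y":0.77,"z":0,"rx":0,"ry":0,"rz":0},{"x":-0.85,"y":0.77,"z":0,"rx":0,"ry":0,"rz":0},{"x":-0.85,"y":0.77,"z":0,"rx":0,"ry":0,"rz":0},{"x":-0.85,"y":0.77,"z":0,"rx":0,"ry":0,"rz":0},{"x":-0.85,"y":0.77,"z":0,"rx":0,"ry":0,"rz":0},{"x":-0.85,"y":0.77,"z":0,"rx":0,"ry":0,"rz":0},{"x":-0.85,"y":0.74,"z":0,"rx":0,"ry":0,"rz":0},{"x":0,"y":0,"z":0,"rx":0,"ry":0,"rz":0},{"x":0,"y":0,"z":0,"rx":0,"ry":0,"rz":0}], "fingers": -0.1}}

```text
clock: 34.65
tool_pos: [0.451, -0.073, 0.1378]
orientation: [-180.0, -0.1, -0.0]
force: [0.4, 0.6, -0.4]
opening: 0.0393
gripper_force: 0.0
```

```bash
python3 - <<'E'
from h import *
s=cams.snapshot('side')
print(np.round([pix('side',(.4505,-.0729,z)) for z in(.0,.037,.137)]), np.round(pix('top',(.474,-.013,.037))))
for u,v in((286.5,232.5),(334,246.5)): print(onz('top',u,v,.037).round(3))
cv2.imwrite('pics/p4.png',cv2.resize(s[100:350,180:480],None,fx=2,fy=2))
E
```

```text
[[263. 257.]
 [263. 244.]
 [260. 206.]] [286. 233.]
[ 0.476 -0.014  0.037]
[ 0.441 -0.136  0.037]
```

View pics/p4.png

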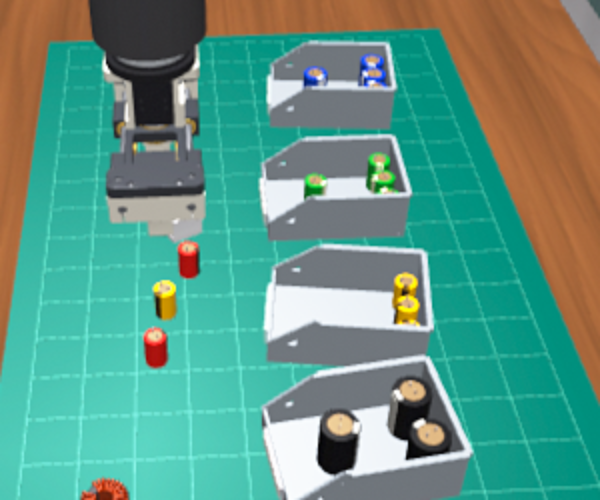

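Green stands in its bin at (315,185). The reds lie 60 mm either side of gold, and the 39 mm opening clears them. Now gold.

Request:
{"api": "play_rows", "payload": {"motion": [{"x":0,"y":0,"z":1,"rx":0,"ry":0,"rz":0},{"x":0,"y":0,"z":1,"rx":0,"ry":0,"rz":0},{"x":0,"y":0,"z":1,"rx":0,"ry":0,"rz":0},{"x":0,"y":0,"z":1,"rx":0,"ry":0,"rz":0},{"x":0,"y":0,"z":0.7,"rx":0,"ry":0,"rz":0},{"x":0,"y":0,"z":0.45,"rx":0,"ry":0,"rz":0},{"x":0,"y":0,"z":0,"rx":0,"ry":0,"rz":0}]}}

```text
clock: 35.58
tool_pos: [0.4504, -0.0729, 0.0077]
orientation: [180.0, 0.1, -0.0]
force: [0.4, -0.1, -0.1]
opening: 0.0393
gripper_force: 0.0
```

Request:
{"api": "play_rows", "payload": {"motion": [{"x":0,"y":0,"z":0,"rx":0,"ry":0,"rz":0},{"x":0,"y":0,"z":0,"rx":0,"ry":0,"rz":0},{"x":0,"y":0,"z":0,"rx":0,"ry":0,"rz":0},{"x":0,"y":0,"z":0,"rx":0,"ry":0,"rz":0},{"x":0,"y":0,"z":0,"rx":0,"ry":0,"rz":0},{"x":0,"y":0,"z":0,"rx":0,"ry":0,"rz":0}], "fingers": -1}}

```text
clock: 36.33
tool_pos: [0.4511, -0.0728, 0.0089]
orientation: [-180.0, -0.1, -0.0]
force: [-0.9, 1.2, 6.6]
opening: 0.0201
gripper_force: 30.0
```

Request:
{"api": "play_rows", "payload": {"motion": [{"x":0,"y":0,"z":-0.6,"rx":0,"ry":0,"rz":0},{"x":0,"y":0,"z":-1,"rx":0,"ry":0,"rz":0},{"x":0,"y":0,"z":-1,"rx":0,"ry":0,"rz":0},{"x":0,"y":0,"z":-1,"rx":0,"ry":0,"rz":0},{"x":0,"y":0,"z":-1,"rx":0,"ry":0,"rz":0},{"x":0.9,"y":0.16,"z":0,"rx":0,"ry":0,"rz":0},{"x":0.9,"y":0.16,"z":0,"rx":0,"ry":0,"rz":0},{"x":0.9,"y":0.16,"z":0,"rx":0,"ry":0,"rz":0},{"x":0.9,"y":0.16,"z":0,"rx":0,"ry":0,"rz":0},{"x":0.9,"y":0.16,"z":0,"rx":0,"ry":0,"rz":0},{"x":0.9,"y":0.16,"z":0,"rx":0,"ry":0,"rz":0},{"x":0.9,"y":0.16,"z":0,"rx":0,"ry":0,"rz":0},{"x":0,"y":0,"z":0,"rx":0,"ry":0,"rz":1},{"x":0,"y":0,"z":0,"rx":0,"ry":0,"rz":0.95},{"x":0,"y":0,"z":0,"rx":0,"ry":0,"rz":0},{"x":0,"y":0,"z":0,"rx":0,"ry":0,"rz":0}]}}

```text
clock: 38.33
tool_pos: [0.6079, -0.101, 0.1233]
orientation: [-180.0, 0.0, -7.8]
force: [0.2, -0.3, 0.3]
opening: 0.0201
gripper_force: 30.0
```

Request:
{"api": "play_rows", "payload": {"motion": [{"x":0,"y":0,"z":0.8,"rx":0,"ry":0,"rz":0},{"x":0,"y":0,"z":1,"rx":0,"ry":0,"rz":0},{"x":0,"y":0,"z":1,"rx":0,"ry":0,"rz":0},{"x":0,"y":0,"z":0.8,"rx":0,"ry":0,"rz":0},{"x":0,"y":0,"z":0.4,"rx":0,"ry":0,"rz":0},{"x":0,"y":0,"z":0.2,"rx":0,"ry":0,"rz":0},{"x":0,"y":0,"z":0.1,"rx":0,"ry":0,"rz":0},{"x":0,"y":0,"z":0.1,"rx":0,"ry":0,"rz":0},{"x":0,"y":0,"z":0.04,"rx":0,"ry":0,"rz":0},{"x":0,"y":0,"z":0,"rx":0,"ry":0,"rz":0},{"x":0,"y":0,"z":0,"rx":0,"ry":0,"rz":0}]}}

```text
clock: 39.7
tool_pos: [0.6081, -0.101, 0.0125]
orientation: [-180.0, -0.0, -7.8]
force: [0.6, -0.4, 0.3]
opening: 0.0202
gripper_force: 30.0
```

Request:
{"api": "play_rows", "payload": {"motion": [{"x":0,"y":0,"z":0.03,"rx":0,"ry":0,"rz":0},{"x":0,"y":0,"z":0,"rx":0,"ry":0,"rz":0},{"x":0,"y":0,"z":0,"rx":0,"ry":0,"rz":0}]}}

```text
clock: 40.08
tool_pos: [0.6083, -0.101, 0.012]
orientation: [-180.0, -0.0, -7.8]
force: [-1.6, 0.7, 5.7]
opening: 0.0199
gripper_force: 30.0
```

Contact. I'll release, rise, and back away so I can look.

Request:
{"api": "play_rows", "payload": {"motion": [{"x":0,"y":0,"z":0,"rx":0,"ry":0,"rz":0},{"x":0,"y":0,"z":0,"rx":0,"ry":0,"rz":0},{"x":0,"y":0,"z":0,"rx":0,"ry":0,"rz":0},{"x":0,"y":0,"z":0,"rx":0,"ry":0,"rz":0},{"x":0,"y":0,"z":-0.3,"rx":0,"ry":0,"rz":0},{"x":0,"y":0,"z":-0.7,"rx":0,"ry":0,"rz":0},{"x":0,"y":0,"z":-1,"rx":0,"ry":0,"rz":0},{"x":0,"y":0,"z":-1,"rx":0,"ry":0,"rz":0},{"x":0,"y":0,"z":-1,"rx":0,"ry":0,"rz":0},{"x":0,"y":0,"z":-1,"rx":0,"ry":0,"rz":0},{"x":0,"y":0,"z":-1,"rx":0,"ry":0,"rz":0},{"x":0,"y":0,"z":-1,"rx":0,"ry":0,"rz":0}], "fingers": -0.1}}

```text
clock: 41.58
tool_pos: [0.6081, -0.1011, 0.1891]
orientation: [-180.0, -0.1, -7.8]
force: [-0.0, -0.2, 0.2]
opening: 0.0395
gripper_force: 0.0
```

Request:
{"api": "play_rows", "payload": {"motion": [{"x":-0.3,"y":-1,"z":0,"rx":0,"ry":0,"rz":0},{"x":-0.3,"y":-1,"z":0,"rx":0,"ry":0,"rz":0},{"x":-0.3,"y":-1,"z":0,"rx":0,"ry":0,"rz":0},{"x":-0.3,"y":-1,"z":0,"rx":0,"ry":0,"rz":0},{"x":-0.3,"y":-1,"z":0,"rx":0,"ry":0,"rz":0},{"x":-0.3,"y":-1,"z":0,"rx":0,"ry":0,"rz":0},{"x":-0.3,"y":-1,"z":0,"rx":0,"ry":0,"rz":0},{"x":-0.3,"y":-1,"z":0,"rx":0,"ry":0,"rz":0},{"x":-0.3,"y":-1,"z":0,"rx":0,"ry":0,"rz":0},{"x":-0.3,"y":-1,"z":0,"rx":0,"ry":0,"rz":0},{"x":-0.3,"y":-1,"z":0,"rx":0,"ry":0,"rz":0},{"x":-0.3,"y":-1,"z":0,"rx":0,"ry":0,"rz":0},{"x":-0.3,"y":-1,"z":0,"rx":0,"ry":0,"rz":0},{"x":-0.3,"y":-1,"z":0,"rx":0,"ry":0,"rz":0},{"x":-0.3,"y":-1,"z":0,"rx":0,"ry":0,"rz":0},{"x":-0.3,"y":-1,"z":0,"rx":0,"ry":0,"rz":0},{"x":0,"y":0,"z":0,"rx":0,"ry":0,"rz":0},{"x":0,"y":0,"z":0,"rx":0,"ry":0,"rz":0},{"x":0,"y":0,"z":0,"rx":0,"ry":0,"rz":0},{"x":0,"y":0,"z":0,"rx":0,"ry":0,"rz":0}]}}

```text
clock: 44.08
tool_pos: [0.5439, 0.3111, 0.1866]
orientation: [180.0, -0.0, -7.9]
force: [0.3, -1.0, -0.4]
opening: 0.0393
gripper_force: 0.0
```

```bash
python3 - <<'E'
from h import *
t=cams.snapshot('top');s=cams.snapshot('side')
cv2.imwrite('pics/p5.png',np.hstack([cv2.resize(t[100:300,180:420],None,fx=1.66,fy=1.66),cv2.resize(s[130:380,180:480],(398,332))]))
E
```

```text
(no output)
```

View pics/p5.png

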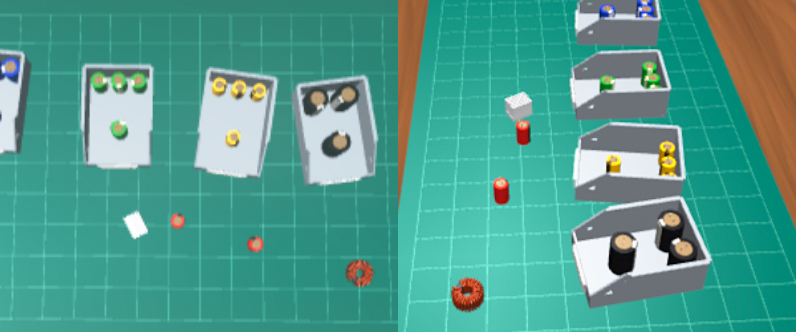

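All four caps stand upright in their bins: gold at (233,138), green (119,128), black (340,143) in the left panel, and blue at (607,12) in the right. The heat sink, choke and reds haven't moved.

```bash
python3 -c "
from plant import workorder
print(workorder.close_job())"
```

```text
the job is handed in; nothing more can be done
None
```

All four capacitors stand upright, terminals up, in the bins matching their colour and size. The final pictures show the choke, heat sink and look-alikes unmoved, and the job was handed in at about 44 s.

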